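# Put away the leather-sewing kit

### The arm

A 6-joint arm with a two-finger parallel gripper is mounted at the origin on the work surface. World frame = base frame: x ahead of the robot, y to its left, z up, the work surface at z = 0. Lengths are in m, angles in rad, forces in N, time in s.
With the tool pointing down it reaches from about 0.3 to 0.775 m from the base axis. Payload 14.6 kg.
Tool frame: the origin (TCP) lies midway between the tips of the shut fingers; the grasp point (between the pads) lies 19 mm behind it (ctrl.grip_depth is the z of the grasp point in the tool frame, in m); z points along the fingers, y is the line along which they close (so a half turn about z gives the same grasp; the last joint's range is limited). The gripper opens to 94 mm and grips with 3 to 60 N. Pads are 16 mm wide; open, the fingers measure 119 mm over their backs; the gripper's body (75 mm by 177 mm) begins 78 mm behind the grasp point.
Start: joints at [1.191, 0.3, 1.521, -0, 1.321, -0.067], TCP at [0.169, 0.523, 0.205] pointing down, gripper open.
Joint ranges: [-3.03, 3.03], [-0.79, 2.21], [0.23, 2.52], [-1.04, 4.18], [0, 3.07], [-2.55, 2.55]. Speed limits (rad/s): [2.22, 2.22, 2.57, 3.14, 3.14, 3.14].

### API

Orientations are given as [roll, pitch, yaw] about the fixed x, y, z axes, in that order (R = Rz(yaw) Ry(pitch) Rx(roll)).
In Python, from station import ctrl gives the robot as it stands. The module is installed in compiled form; this text tells all that it offers.
- The arm moves only by the tool carry_out, never from a script. Its argument "commands" is a list of rows, each a list of 3 entries, a list of its own where there are three numbers: the closure, from 0 (fully open) to 1 (shut), then the shift along the tool's x, y, z in mm, then the turn, a rotation vector about the tool's x, y, z in rad. In form: [[gripper, [tx, ty, tz], [wx, wy, wz]], ...]. A call has 1 to 10 rows; each row shifts and turns the commanded pose from where the row before left it, along the tool's axes as they then stand; what a row does not reach is not made up. A row lasts 1/8 s, in which the tool goes at most 62.5 mm and 10.7 degrees, less where a joint would pass 70% of its speed; a pose out of reach is approached as far as the arm can. A call with a gripper value outside its range is refused whole. The fingers move at their own pace and stop on an object; "squeeze" is the grip in N (left out, the last holds). Time passes only in rows, so rows that do not move let the fingers close. It gives the time, the measured TCP pose, the force, the opening and the grip force at its end, in the units of the state.
- ctrl.get_obs(): the state, without advancing time (a new reading comes with each control period).
- ctrl.camera(name): name is "scene" or "top" or "wrist"; returns a dict with "img" (400x640x3 uint8, blue, green, red), "camera_matrix" (3x3 intrinsics, pixels), "rvec" (rotation vector, rad) and "tvec" (3), from world to camera coordinates, as OpenCV has them. Camera axes: x right, y down, z forward; pixel columns grow to the right and rows downward; lengths in m; the calibration is good to about 2 mm. The wrist camera is an equidistant fisheye: a pixel r from the principal point sees the ray r / f radians off the axis. A picture is of the moment at which its call begins. There is no depth.
- ctrl.hand_in(): hands the job in; it is judged then, once.
Trained networks look in the newest picture that a camera, given by its name, has taken for a name from the list of things; names that differ only in an ending like _2 or _b are one class to them, and where a whole thing is asked for, a point or a joint stands for the part that bears it (a point fixed in the world has none). Each returns a list of dicts, best first, with "score" (0 to 1); they miss things now and then, are a little off and sometimes report something else, mostly with a low value. They report only what shows in the picture. A call takes as long as a camera call. They do not tell look-alikes from the thing itself.
- ctrl.outline_of(thing, camera): "region" (400x640 bool, what is visible of it).
- ctrl.place_of(thing, camera): "at" ([x, y, z] in m, in world coordinates, good to about 4 mm: a listed point, or the origin of a listed thing).
The state is a dict: "time_s": time; "qpos": joint angles; "joint_vel": joint speeds; "tau": joint torques, N m; "ee_pos": TCP position; "eef_rot": TCP orientation; "force": force on the tool from outside, world axes, zero at the start; "moment": the same for the moment, N m; "grip_width": finger opening in m; "grip_force": force on a finger pad.
Only numpy, scipy, OpenCV 4.12 (cv2) and the standard library are available. Lean on these libraries where they do the work, as an engineer would, in place of code of your own. Each camera call takes 0.05 s, during which the arm holds its last target. There are 200 camera calls.

### The job

Sort the sewing kit lying on the bench into the three plywood trays: both thread spools standing upright in the square tray, both awls lying lengthwise in the long tray, and the cake of wax flat in the round dish. Everything must rest wholly inside its tray, nothing stacked, and the little dye bottle must not be knocked over.

Things in the scene. Friction and masses are not known exactly. Their poses are not given: they have to be found in the camera images.
- spool_a_mid (a point): a spool of black thread with off-white end discs, standing upright: 38 mm diameter, 50 mm tall, 50 g. The point is its centre, half-way up (25 mm above its underside); z is its axis.
- spool_b_mid (a point): the other spool of thread, identical to the first. The point is its centre, half-way up (25 mm above its underside); z is its axis.
- awl_a_mid (a point): an awl lying flat: a brown faceted wooden handle 22 mm wide and 22 mm high with a brass ferrule and a slim steel point; 140 mm long overall, 60 g. The point is at mid-length, half-way up (11 mm above its underside), and still on the handle, so it can be gripped there across its width. Its x axis runs lengthwise towards the steel point: the handle reaches from -70 to +22 mm along x, the thin steel (at the same height) from there to +70 mm. It does not roll.
- awl_b_mid (a point): the other awl, identical to the first, same point and axes.
- wax_mid (a point): a yellowish-tan round cake of hard wax lying flat: 50 mm diameter, 24 mm thick, 45 g. The point is its centre, half-way up (12 mm above its underside).
- square_tray: square plywood tray with a grey-lined floor, fixed: 150 x 150 mm outside, rim 5 mm thick and 11 mm high in all, floor 5 mm thick (inside 140 x 140 mm, the rim stands 6 mm above the floor). Origin: centre of its underside, on the bench top; x and y run along its sides. Empty at the start; it has room for two spools side by side, e.g. 40 mm either side of the centre along x.
- long_tray: long plywood tray with a grey-lined floor, fixed: 240 mm along its x axis, 140 mm along y outside, rim 5 mm thick and 11 mm high in all, floor 5 mm thick (inside 230 x 130 mm, the rim stands 6 mm above the floor). Origin: centre of its underside, on the bench top. Empty at the start; it has room for two awls side by side along x, e.g. 32 mm either side of the centre along y.
- round_dish: round plywood dish with a grey-lined floor, fixed: 110 mm diameter outside, rim 5 mm thick and 11 mm high in all, floor 5 mm thick (inside 100 mm diameter). Origin: centre of its underside, on the bench top.
- dye_mid (a point): a bystander to leave standing: a small white bottle with a black cap, 36 mm diameter, 70 mm tall, 70 g, standing loose among the kit. The point is half-way up (35 mm). A roll of tape (64 mm across, 20 mm high) also lies loose among the kit.
Not all that is in view belongs to the job. What is shaped like the part that bears awl_a_mid but pink is not meant.

How it is judged:
At the end, for the whole second after the job is handed in: Spools upright (0.15 rad) in the square tray, centres within 53 mm of its centre along each side; awls flat in the long tray, mid-points within 50 mm lengthwise, 58 mm crosswise, aligned to 0.35 rad; wax flat in the dish within 28 mm of its centre; all at rest; the dye bottle stands (x of spool_a_mid in the frame of square_tray between -0.053 and 0.053 m and y of spool_a_mid in the frame of square_tray between -0.053 and 0.053 m and z of spool_a_mid in the frame of square_tray between 0 and 0.037 m and angle between each of spool_a_mid, spool_b_mid's own z axis and vertical below 0.15 rad and x of spool_b_mid in the frame of square_tray between -0.053 and 0.053 m and y of spool_b_mid in the frame of square_tray between -0.053 and 0.053 m and z of spool_b_mid in the frame of square_tray between 0 and 0.037 m and x of awl_a_mid in the frame of long_tray between -0.05 and 0.05 m and y of awl_a_mid in the frame of long_tray between -0.058 and 0.058 m and z of awl_a_mid in the frame of long_tray between 0 and 0.022 m and angle between the x axis of each of awl_a_mid, awl_b_mid and the x axis of long_tray, either way round below 0.35 rad and angle between awl_a_mid's own x axis and vertical between 1.45 and 1.69 rad and x of awl_b_mid in the frame of long_tray between -0.05 and 0.05 m and y of awl_b_mid in the frame of long_tray between -0.058 and 0.058 m and z of awl_b_mid in the frame of long_tray between 0 and 0.022 m and angle between awl_b_mid's own x axis and vertical between 1.45 and 1.69 rad and horizontal distance between wax_mid and round_dish below 0.028 m and z of wax_mid in the frame of round_dish between 0 and 0.023 m and (angle between wax_mid's own z axis and vertical below 0.15 rad or angle between wax_mid's own z axis and vertical above 2.99 rad) and linear speed of each of spool_a, spool_b, awl_a, awl_b, wax below 0.02 m/s and angular speed of each of spool_a, spool_b, awl_a, awl_b, wax below 0.3 rad/s and angle between dye_mid's own z axis and vertical below 0.3 rad); the robot touches nothing.
It fails at once if the dye bottle is tipped over (angle between dye_mid's own z axis and vertical above 0.5 rad).
It also fails if it takes over 120 s, if anything falls off the work surface, if the arm or the gripper's body presses on something with over 40 N, if the wrist force passes 120 N, or if a joint passes its speed limit or range.

## Working session

There is one attempt and no reset: what is moved stays moved. The work goes in short steps, Python scripts to look and compute and a tool call to move; the robot and the scene stay as the last step left them, time stands still between calls to the robot, and variables do not carry over. Pictures are saved under pics/ and viewed, at most 14 in all, crops included, and the job is handed in when it is done.

Besides the shell and the picture viewer there is one more tool, called after ">>>" as name(argument=value, ...), one argument or row to a line, values as JSON. carry_out: Moves the arm, as the interface text tells. Its arguments: {"type":"object","properties":{"commands":{"type":"array","items":{"type":"array"}},"squeeze":{"type":"number"}},"required":["commands"]}

```bash
mkdir -p pics
cat > h.py <<'E'
import numpy as np, cv2
from station import ctrl
def shot(cam, name, crop=None, scale=1):
    c=ctrl.camera(cam); im=c["img"]
    if crop: im=im[crop[1]:crop[3],crop[0]:crop[2]]
    if scale!=1: im=cv2.resize(im,None,fx=scale,fy=scale,interpolation=cv2.INTER_CUBIC)
    cv2.imwrite("pics/"+name+".png",im); return c
def proj(c,p):
    return cv2.projectPoints(np.array([p],float),c["rvec"],c["tvec"],c["camera_matrix"],None)[0].ravel()
def unproj(c,u,v,z):
    R=cv2.Rodrigues(np.array(c["rvec"]))[0]; t=np.array(c["tvec"]).ravel()
    d=R.T@np.linalg.inv(c["camera_matrix"])@np.array([u,v,1.]); o=-R.T@t
    return o+d*(z-o[2])/d[2]
E
python3 - <<'E'
from h import *
np.set_printoptions(precision=3,suppress=True)
cs={n:shot(n,n+"0") for n in("top","scene")}
o=ctrl.get_obs(); print(o["time_s"],o["ee_pos"],o["eef_rot"],o["grip_width"],ctrl.grip_depth)
for cam in cs:
  for t in ["spool_a_mid","awl_a_mid","wax_mid","square_tray","long_tray","round_dish","dye_mid"]:
    for r in ctrl.place_of(t,cam): print(cam,t,round(r["score"],2),np.array(r["at"]),proj(cs[cam],r["at"]).astype(int))
E
```

```text
0.1 [0.169 0.523 0.205] [-3.141 -0.     2.829] 0.09411683813401948 -0.0188
top spool_a_mid 0.79 [0.43  0.12  0.024] [268 189]
top awl_a_mid 0.9 [0.214 0.283 0.009] [207 273]
top awl_a_mid 0.88 [0.425 0.23  0.01 ] [228 193]
top wax_mid 0.72 [ 0.433 -0.008  0.013] [317 188]
top long_tray 0.66 [0.624 0.268 0.001] [215 122]
top round_dish 0.82 [0.622 0.008 0.004] [310 120]
top dye_mid 0.62 [ 0.43  -0.342  0.035] [445 185]
scene spool_a_mid 0.79 [0.429 0.12  0.022] [355 194]
scene awl_a_mid 0.8 [0.423 0.227 0.012] [386 182]
scene awl_a_mid 0.6 [0.207 0.282 0.012] [360 133]
scene wax_mid 0.66 [ 0.434 -0.003  0.012] [315 215]
scene square_tray 0.61 [0.42  0.354 0.014] [422 166]
scene square_tray 0.6 [ 0.608 -0.251  0.002] [253 314]
scene square_tray 0.53 [ 0.429 -0.346  0.036] [181 262]
scene long_tray 0.91 [0.624 0.261 0.   ] [443 230]
scene round_dish 0.9 [ 0.621  0.007 -0.004] [357 271]
scene dye_mid 0.6 [ 0.43  -0.345  0.035] [182 262]
```

View pics/top0.png

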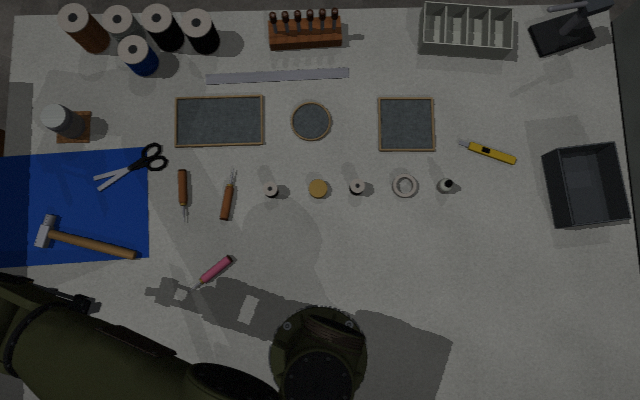

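View pics/scene0.png

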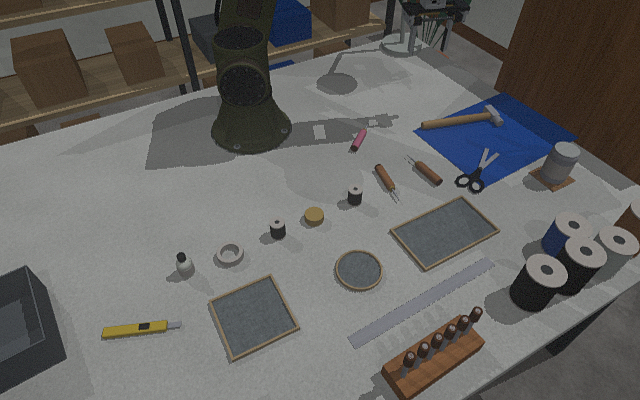

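Top view: spools at (271,190) and (357,188), wax at (318,188), awls at (183,195) and (228,195), tape at (404,185), dye bottle at (446,185). Trays: long (220,121), dish (311,121), square (406,124). 
Possible mix-ups: the pink awl (214,270); the big thread reels (163,28), (203,32), (138,55), (120,22) and (80,25); the tape ring (404,185), which could pass for wax or a spool; and the dye bottle (446,185), which could pass for a spool. By the description I choose the two small black spools, the two brown awls and the tan disc. Next is a close crop to check.

Run:
```python
from h import *
np.set_printoptions(precision=4,suppress=True)
c=shot("top","crop1",(160,85,470,235),2.5)
s=ctrl.camera("scene")
for cam,cc in(("top",c),("scene",s)):
  for t,z in [("awl_a_mid",.011),("wax_mid",.02),("spool_a_mid",.03),("long_tray",.011),("square_tray",.011),("round_dish",.011),("dye_mid",.035)]:
    for r in ctrl.outline_of(t,cam):
      v,u=np.nonzero(r["region"])
      if len(u)<5: continue
      P=np.array([unproj(cc,a,b,z)[:2] for a,b in zip(u,v)]).astype(np.float32)
      box=cv2.minAreaRect(P); m=P.mean(0); w,V=np.linalg.eigh(np.cov(P.T)); ax=V[:,1]
      q=(P-m)@ax; sk=np.mean(q**3)
      print(cam,t,round(r["score"],2),"px",u.mean().round(),v.mean().round(),"mean",m,"box",np.array(box[0]),np.array(box[1]),round(box[2],1),"ax",np.degrees(np.arctan2(ax[1],ax[0])).round(1),"skew+" if sk>0 else "skew-")
  for t in ["spool_a_mid","square_tray"]:
    for r in ctrl.place_of(t,cam): print(cam,t,round(r["score"],2),np.array(r["at"]))
```

```text
top awl_a_mid 0.79 px 215.0 269.0 mean [0.2262 0.2629] box [0.2257 0.2634] [0.0226 0.0974] 35.9 ax 126.7 skew-
top awl_a_mid 0.77 px 226.0 202.0 mean [0.401  0.2366] box [0.4034 0.2365] [0.0216 0.0955] 80.3 ax 169.8 skew-
top awl_a_mid 0.29 px 182.0 188.0 mean [0.4412 0.3538] box [0.4252 0.3536] [0.1379 0.0215] 1.2 ax -177.7 skew+
top wax_mid 0.59 px 318.0 188.0 mean [ 0.4322 -0.008 ] box [ 0.4319 -0.0084] [0.0491 0.051 ] 44.0 ax 161.8 skew-
top wax_mid 0.26 px 356.0 187.0 mean [ 0.4335 -0.1106] box [ 0.4329 -0.1112] [0.0398 0.0431] 88.2 ax 152.9 skew+
top spool_a_mid 0.48 px 270.0 190.0 mean [0.4291 0.1167] box [0.4298 0.1158] [0.0453 0.0371] 43.9 ax -144.1 skew+
top long_tray 0.74 px 218.0 121.0 mean [0.626  0.2601] box [0.6266 0.2598] [0.1429 0.2414] 0.6 ax 90.1 skew-
top square_tray 0.72 px 405.0 124.0 mean [ 0.6059 -0.2507] box [ 0.6057 -0.2512] [0.1516 0.152 ] 88.7 ax 158.8 skew-
top square_tray 0.48 px 270.0 189.0 mean [0.4331 0.1193] box [0.4326 0.1197] [0.0485 0.0404] 25.6 ax -143.3 skew+
top round_dish 0.73 px 310.0 121.0 mean [0.6187 0.009 ] box [0.6197 0.0101] [0.1064 0.1
[... 425 characters left out ...]
0462 0.0634] 61.1 ax 152.8 skew+
scene spool_a_mid 0.52 px 354.0 195.0 mean [0.4342 0.1141] box [0.4334 0.1152] [0.0378 0.0842] 55.1 ax 143.6 skew+
scene long_tray 0.78 px 443.0 232.0 mean [0.6341 0.2517] box [0.6303 0.2558] [0.1434 0.2462] 0.3 ax 90.0 skew+
scene square_tray 0.82 px 253.0 317.0 mean [ 0.6151 -0.2541] box [ 0.611  -0.2516] [0.1522 0.1556] 88.7 ax 171.8 skew+
scene round_dish 0.81 px 359.0 271.0 mean [0.6276 0.0049] box [0.6265 0.0064] [0.1072 0.1116] 61.1 ax 146.0 skew+
scene dye_mid 0.72 px 185.0 266.0 mean [ 0.4404 -0.3433] box [ 0.4365 -0.3432] [0.0753 0.0357] 0.5 ax 179.9 skew+
scene spool_a_mid 0.87 [0.4312 0.1177 0.0248]
scene square_tray 0.92 [ 0.6092 -0.2494  0.0018]
```

View pics/crop1.png

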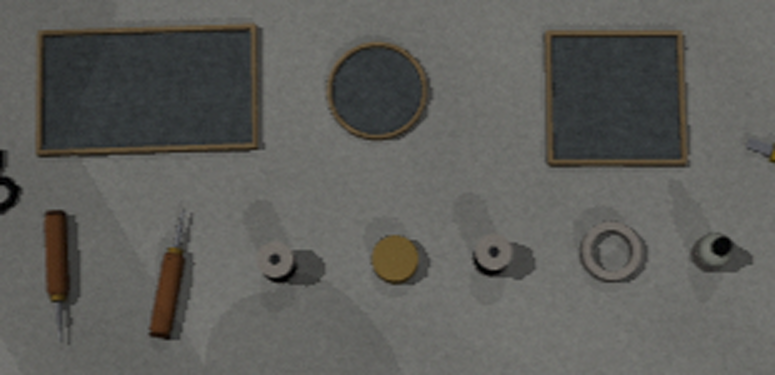

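The crop confirms the choice: two small black spools, two brown awls (the left one's point faces -x, the right one's faces +x), the tan wax disc, then tape and dye bottle on the right. I go to the left awl first.

>>> carry_out(
  commands=[
    [0,[-38.4,-9.7,10.6],[0,0,0]],
    [0,[-38.4,-9.7,10.6],[0,0,0]],
    [0,[-38.4,-9.7,10.6],[0,0,0]],
    [0,[-38.4,-9.7,10.6],[0,0,0]],
    [0,[-38.4,-9.7,10.6],[0,0,0]],
    [0,[-38.4,-9.7,10.6],[0,0,0]],
    [0,[-38.4,-9.7,10.6],[0,0,0]],
    [0,[-38.4,-9.7,10.6],[0,0,0]],
    [0,[0,0,0],[0,0,-0.18]],
    [0,[0,0,0],[0,0,-0.18]],
  ],
  squeeze=25,
)

```text
time_s: 3.05
ee_pos: [0.438, 0.3545, 0.1204]
eef_rot: [-3.141, -0.0, -3.089]
force: [0.2, 0.2, 0.5]
grip_width: 0.0941
grip_force: 0.0
```

```bash
cat >> h.py <<'E'
def rays(c,u,v,z):
    """fisheye pixels -> world points at height z"""
    K=c["camera_matrix"]; x=(np.asarray(u,float)-K[0,2])/K[0,0]; y=(np.asarray(v,float)-K[1,2])/K[1,1]
    r=np.hypot(x,y)+1e-9; d=np.stack([x/r*np.sin(r),y/r*np.sin(r),np.cos(r)])
    R=cv2.Rodrigues(np.array(c["rvec"]))[0]; t=np.array(c["tvec"]).ravel(); o=-R.T@t; d=R.T@d
    return (o[:,None]+d*((z-o[2])/d[2])).T
def look(things,name=None):
    c=shot("wrist",name or "tmp")
    for t,z in things:
        for r in ctrl.place_of(t,"wrist"): print(t,"place",round(r["score"],2),np.array(r["at"]).round(4))
        for r in ctrl.outline_of(t,"wrist"):
            v,u=np.nonzero(r["region"])
            if len(u)<20: continue
            P=rays(c,u,v,z)[:,:2].astype(np.float32); b=cv2.minAreaRect(P); w,V=np.linalg.eigh(np.cov(P.T)); ax=V[:,1]
            print(t,"outline",round(r["score"],2),"px",u.mean().round(),v.mean().round(),"mean",P.mean(0).round(4),"box",np.round(b[0],4),np.round(b[1],4),"axis",np.degrees(np.arctan2(ax[1],ax[0])).round(1))
def to(x,y,z,yaw=None):
    """shift in mm in the tool's present axes, then turn about tool z"""
    o=ctrl.get_obs(); R=cv2.Rodrigues(np.zeros(3))[0]
    from scipy.spatial.transform import Rotation as Q
    R=Q.from_euler("xyz",o["eef_rot"]).as_matrix()
    y0=np.arctan2(R[1,0],R[0,0])
    print("t",o["time_s"],"at",np.round(o["ee_pos"],4),"yaw",round(y0,3),"shift",np.round(R.T@(np.array([x,y,z])-o["ee_pos"])*1e3,1),"turn",None if yaw is None else round((y0-yaw+np.pi)%(2*np.pi)-np.pi,3),"F",np.round(o["force"],1),"w",round(o["grip_width"],4),"gf",round(o["grip_force"],1))
E
python3 - <<'E'
from h import *
look([("awl_a_mid",.011)],"w1"); to(.437,.355,.009,3.2)
E
```

```text
awl_a_mid place 0.77 [0.4246 0.2313 0.0115]
awl_a_mid outline 0.58 px 204.0 4.0 mean [0.2553 0.2356] box [0.257 0.235] [0.0286 0.0123] axis 83.9
awl_a_mid outline 0.57 px 197.0 152.0 mean [0.4053 0.2357] box [0.4231 0.2322] [0.0256 0.139 ] axis 169.5
t 3.2 at [0.4377 0.355  0.1206] yaw -3.097 shift [7.000e-01 1.000e-01 1.116e+02] turn -0.014 F [0.3 0.4 0.1] w 0.0939 gf 0.0
```

View pics/w1.png

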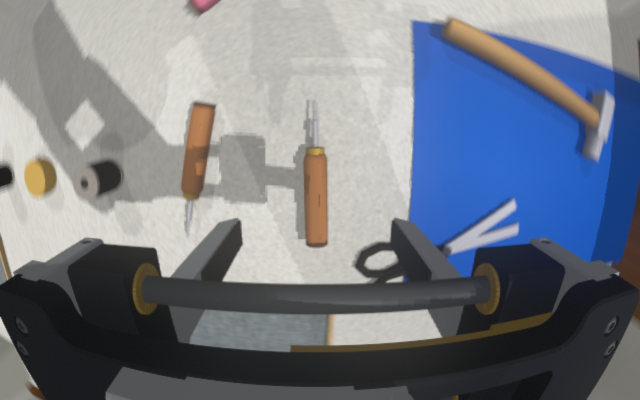

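Wrist view: awl A is upright between the fingers, with its handle end at (316,245), ferrule at (315,150) and tip at (312,100). Awl B is at (197,150), and scissors lie at (380,260) near the right finger.

Run:
```python
from h import *
c=ctrl.camera("wrist")
P=rays(c,[316,316,312,380,400],[245,150,100,262,245],.011)[:,:2]; print(P.round(4)); d=P[2]-P[0]; print(np.arctan2(d[1],d[0])%(2*np.pi),np.linalg.norm(d))
print((P[0]+P[2])/2)
to(.437,.3555,.009,3.2)
```

```text
[[0.4941 0.3577]
 [0.3989 0.3535]
 [0.3524 0.3478]
 [0.5115 0.4256]
 [0.4917 0.4447]]
3.211621009916591 0.14199854258280648
[0.42327491 0.35272345]
t 3.25 at [0.4376 0.355  0.1207] yaw -3.099 shift [  0.6   0.6 111.7] turn -0.016 F [ 0.  -1.3  0.3] w 0.094 gf 0.0
```

>>> carry_out(
  commands=[
    [0.3,[2,1,28],[0,0,-0.02]],
    [0.3,[0,0,28],[0,0,0]],
    [0.3,[0,0,28],[0,0,0]],
    [0.3,[0,0,28],[0,0,0]],
    [0.3,[0,0,0],[0,0,0]],
    [0.9,[0,0,0],[0,0,0]],
    [0.9,[0,0,0],[0,0,0]],
    [0.9,[0,0,0],[0,0,0]],
    [0.9,[0,0,0],[0,0,0]],
    [0.9,[0,0,0],[0,0,0]],
  ],
)

```text
time_s: 4.5
ee_pos: [0.4357, 0.3559, 0.0088]
eef_rot: [3.141, 0.0, -3.075]
force: [-0.7, -1.0, 2.0]
grip_width: 0.022
grip_force: 25.0
```

>>> carry_out(
  commands=[
    [0.9,[0,0,-40],[0,0,0]],
    [0.9,[0,0,-30],[0,0,0.182]],
    [0.9,[0,0,0],[0,0,0.182]],
    [0.9,[0,0,0],[0,0,0.182]],
    [0.9,[0,0,0],[0,0,0.182]],
    [0.9,[0,0,0],[0,0,0.182]],
    [0.9,[0,0,0],[0,0,0.182]],
    [0.9,[0,0,0],[0,0,0.182]],
    [0.9,[0,0,0],[0,0,0.182]],
    [0.9,[0,0,0],[0,0,0.182]],
  ],
)

```text
time_s: 5.75
ee_pos: [0.4355, 0.3558, 0.0786]
eef_rot: [-3.141, 0.0, 1.565]
force: [0.7, 1.3, -1.8]
grip_width: 0.0218
grip_force: 25.0
```

>>> carry_out(
  commands=[
    [0.9,[-15,31,0],[0,0,0]],
    [0.9,[-15,31,0],[0,0,0]],
    [0.9,[-15,31,0],[0,0,0]],
    [0.9,[-15,31,0],[0,0,0]],
    [0.9,[-15,31,0],[0,0,0]],
    [0.9,[-15,31,0],[0,0,0]],
    [0.9,[-15,31,0],[0,0,0]],
    [0.9,[0,0,0],[0,0,0]],
  ],
)

```text
time_s: 6.75
ee_pos: [0.6538, 0.2494, 0.0779]
eef_rot: [-3.141, 0.0, 1.569]
force: [-0.2, -0.6, -0.7]
grip_width: 0.0219
grip_force: 25.0
```

Run:
```python
from h import *
look([("long_tray",.011)],"w2"); to(.653,.25,.015,1.571)
```

```text
long_tray place 0.93 [ 6.289e-01  2.603e-01 -4.000e-04]
long_tray place 0.24 [0.6574 0.2619 0.0815]
long_tray outline 0.72 px 280.0 136.0 mean [0.6255 0.3052] box [0.6283 0.2776] [0.142  0.2068] axis 68.0
t 6.9 at [0.6519 0.2512 0.0784] yaw 1.571 shift [-1.2  1.1 63.4] turn 0.0 F [ 0.1 -0.1 -0.7] w 0.0217 gf 25.0
```

View pics/w2.png

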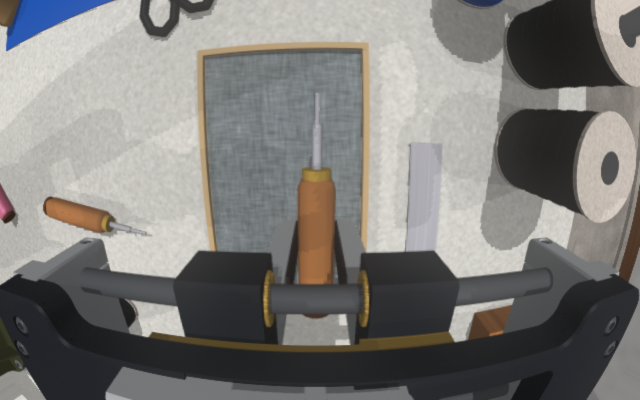

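The awl hangs level, with its point towards (318,95), inside the tray outline whose rims are at columns 205 and 365. I lower and release.

>>> carry_out(
  commands=[
    [0.9,[0,1,25],[0,0,0]],
    [0.9,[0,0,25],[0,0,0]],
    [0.9,[0,0,12],[0,0,0]],
    [0.9,[0,0,1],[0,0,0]],
    [0.55,[0,0,0],[0,0,0]],
    [0.55,[0,0,0],[0,0,0]],
    [0.55,[0,0,0],[0,0,0]],
    [0.55,[0,0,-20],[0,0,0]],
    [0.55,[0,0,-40],[0,0,0]],
    [0.3,[0,0,-40],[0,0,0]],
  ],
)

```text
time_s: 8.15
ee_pos: [0.6537, 0.2508, 0.1185]
eef_rot: [3.141, -0.0, 1.571]
force: [-0.3, 0.4, -0.1]
grip_width: 0.0493
grip_force: 0.0
```

Run:
```python
from h import *
look([("awl_a_mid",.011)])
# awl B: grip 12 mm behind mid
to(.427-.012*.985,.2315+.012*.175,.1,-np.radians(10.2))
to(.427-.012*.985,.2315+.012*.175,.1,np.pi-np.radians(10.2))
```

```text
awl_a_mid place 0.9 [0.4229 0.233  0.0131]
awl_a_mid place 0.9 [0.2102 0.2817 0.0081]
awl_a_mid outline 0.9 px 104.0 207.0 mean [0.4105 0.2345] box [0.4194 0.2325] [0.0272 0.1481] axis 170.4
awl_a_mid outline 0.88 px 16.0 186.0 mean [0.2293 0.2617] box [0.2261 0.2638] [0.0456 0.109 ] axis 131.5
t 8.3 at [0.6548 0.2512 0.1198] yaw 1.571 shift [ -17.6 -239.7   18.5] turn 1.749 F [-0.7 -0.2  0.1] w 0.0613 gf 0.0
t 8.3 at [0.6548 0.2512 0.1198] yaw 1.571 shift [ -17.6 -239.7   18.5] turn -1.393 F [-0.7 -0.2  0.1] w 0.0613 gf 0.0
```

>>> carry_out(
  commands=[
    [0.3,[-2.5,-34.2,0],[0,0,0]],
    [0.3,[-2.5,-34.2,0],[0,0,0]],
    [0.3,[-2.5,-34.2,0],[0,0,0]],
    [0.3,[-2.5,-34.2,0],[0,0,0]],
    [0.3,[-2.5,-34.2,0],[0,0,0]],
    [0.3,[-2.5,-34.2,0],[0,0,0]],
    [0.3,[-2.5,-34.2,0],[0,0,0]],
    [0.3,[0,0,0],[0,0,-0.174]],
    [0.3,[0,0,0],[0,0,-0.174]],
    [0.3,[0,0,0],[0,0,-0.174]],
  ],
)

```text
time_s: 9.55
ee_pos: [0.4139, 0.2332, 0.1156]
eef_rot: [-3.141, -0.0, 2.099]
force: [0.0, -0.3, 0.4]
grip_width: 0.0658
grip_force: 0.0
```

>>> carry_out(
  commands=[
    [0.3,[0,0,0],[0,0,-0.174]],
    [0.3,[0,0,0],[0,0,-0.174]],
    [0.3,[0,0,0],[0,0,-0.174]],
    [0.3,[0,0,0],[0,0,-0.174]],
    [0.3,[0,0,0],[0,0,-0.174]],
    [0.3,[0,0,0],[0,0,0]],
  ],
)

```text
time_s: 10.3
ee_pos: [0.414, 0.2332, 0.1155]
eef_rot: [-3.141, -0.0, 2.962]
force: [0.3, 0.1, 0.4]
grip_width: 0.0655
grip_force: 0.0
```

Run:
```python
from h import *
look([("awl_a_mid",.011)],"w3"); to(.414,.2345,.009,np.pi-.178)
```

```text
awl_a_mid place 0.59 [0.4259 0.234  0.0115]
awl_a_mid outline 0.89 px 291.0 15.0 mean [0.245  0.2412] box [0.2418 0.2434] [0.0245 0.0482] axis 118.3
awl_a_mid outline 0.76 px 316.0 183.0 mean [0.4063 0.2353] box [0.4229 0.232 ] [0.023  0.1373] axis 170.0
t 10.45 at [0.4141 0.2333 0.1156] yaw 2.959 shift [  0.3   1.2 106.6] turn -0.004 F [-0.3  1.3 -0.4] w 0.0654 gf 0.0
```

View pics/w3.png

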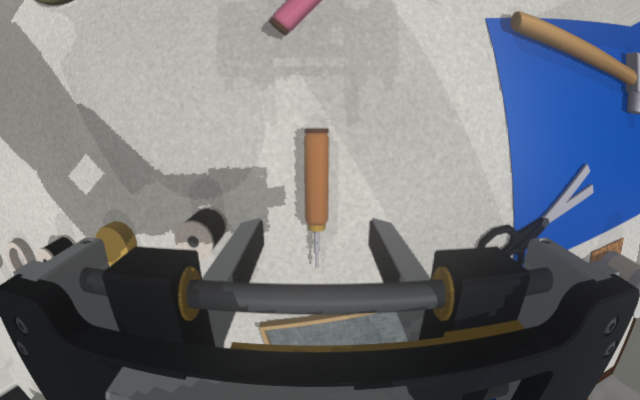

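Awl B is centred between the fingers, with its handle from (316,128) to the ferrule at (316,228). I descend and grip.

>>> carry_out(
  commands=[
    [0.3,[1,0.5,27],[0,0,0]],
    [0.3,[0,0,27],[0,0,0]],
    [0.3,[0,0,27],[0,0,0]],
    [0.3,[0,0,26],[0,0,0]],
    [0.9,[0,0,0],[0,0,0]],
    [0.9,[0,0,0],[0,0,0]],
    [0.9,[0,0,0],[0,0,0]],
    [0.9,[0,0,0],[0,0,0]],
    [0.9,[0,0,-30],[0,0,0]],
    [0.9,[0,0,-40],[0,0,0]],
  ],
)

```text
time_s: 11.7
ee_pos: [0.4129, 0.2338, 0.0793]
eef_rot: [-3.141, -0.001, 2.963]
force: [0.8, -0.6, 0.8]
grip_width: 0.0106
grip_force: 0.0
```

>>> carry_out(
  commands=[
    [0.9,[0,0,0],[0,0,0.174]],
    [0.9,[0,0,0],[0,0,0.174]],
    [0.9,[0,0,0],[0,0,0.174]],
    [0.9,[0,0,0],[0,0,0.174]],
    [0.9,[0,0,0],[0,0,0.174]],
    [0.9,[0,0,0],[0,0,0.174]],
    [0.9,[0,0,0],[0,0,0.174]],
    [0.9,[0,0,0],[0,0,0.173]],
  ],
)

```text
time_s: 12.7
ee_pos: [0.4134, 0.234, 0.079]
eef_rot: [3.141, -0.0, 1.566]
force: [-0.2, 0.7, 0.5]
grip_width: 0.0096
grip_force: 0.0
```

Run:
```python
from h import *
look([("awl_a_mid",.011)]); to(.595,.274,.015,1.571)
c=shot("top","t1",(150,80,330,230),4)
```

```text
awl_a_mid place 0.98 [0.419  0.2353 0.0111]
awl_a_mid place 0.91 [0.2094 0.2827 0.0078]
awl_a_mid outline 0.8 px 305.0 202.0 mean [0.406  0.2355] box [0.4228 0.2322] [0.0247 0.1395] axis 169.9
awl_a_mid outline 0.77 px 115.0 172.0 mean [0.225  0.2649] box [0.215  0.2774] [0.0298 0.1331] axis 128.5
t 12.85 at [0.4134 0.2341 0.0789] yaw 1.575 shift [ 39.2 181.8  64. ] turn 0.004 F [-0.2 -0.1  0.8] w 0.0093 gf 0.0
```

View pics/t1.png

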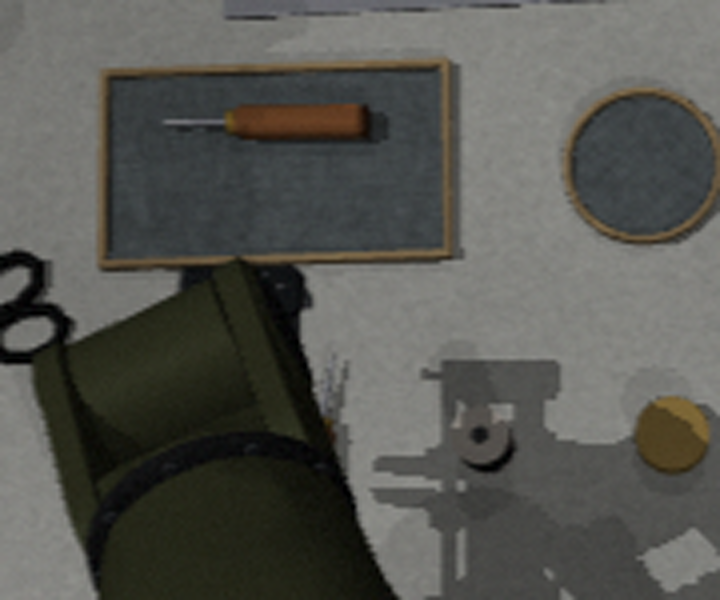

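Awl A lies well inside the long tray, at (300,120) in the crop. Awl B was not gripped because the fingers needed longer, and it hasn't moved. I repeat with more closing time.

>>> carry_out(
  commands=[
    [0.5,[0,0,0],[0,0,-0.174]],
    [0.5,[0,0,0],[0,0,-0.174]],
    [0.5,[0,0,0],[0,0,-0.174]],
    [0.5,[0,0,0],[0,0,-0.174]],
    [0.5,[0,0,0],[0,0,-0.174]],
    [0.5,[0,0,0],[0,0,-0.174]],
    [0.5,[0,0,0],[0,0,-0.174]],
    [0.5,[0,0,0],[0,0,-0.17]],
  ],
)

```text
time_s: 13.9
ee_pos: [0.4133, 0.234, 0.0788]
eef_rot: [3.142, 0.0, 2.969]
force: [0.3, 0.4, -1.2]
grip_width: 0.0467
grip_force: 0.0
```

>>> carry_out(
  commands=[
    [0.5,[0,0,24],[0,0,0]],
    [0.5,[0,0,24],[0,0,0]],
    [0.5,[0,0,22],[0,0,0]],
    [0.9,[0,0,0],[0,0,0]],
    [0.9,[0,0,0],[0,0,0]],
    [0.9,[0,0,0],[0,0,0]],
    [0.9,[0,0,0],[0,0,0]],
    [0.9,[0,0,0],[0,0,0]],
    [0.9,[0,0,0],[0,0,0]],
  ],
)

```text
time_s: 15.02
ee_pos: [0.4138, 0.2342, 0.0096]
eef_rot: [3.141, 0.001, 2.96]
force: [-1.0, -0.5, 7.5]
grip_width: 0.0212
grip_force: 25.0
```

>>> carry_out(
  commands=[
    [0.9,[0,0,-30],[0,0,0]],
    [0.9,[0,0,-40],[0,0,0.174]],
    [0.9,[0,0,0],[0,0,0.174]],
    [0.9,[0,0,0],[0,0,0.174]],
    [0.9,[0,0,0],[0,0,0.174]],
    [0.9,[0,0,0],[0,0,0.174]],
    [0.9,[0,0,0],[0,0,0.174]],
    [0.9,[0,0,0],[0,0,0.174]],
    [0.9,[0,0,0],[0,0,0.171]],
  ],
)

```text
time_s: 16.15
ee_pos: [0.4133, 0.234, 0.079]
eef_rot: [3.141, -0.0, 1.565]
force: [-0.3, -0.4, -0.2]
grip_width: 0.0214
grip_force: 25.0
```

>>> carry_out(
  commands=[
    [0.9,[6.5,30.2,0],[0,0,0]],
    [0.9,[6.5,30.2,0],[0,0,0]],
    [0.9,[6.5,30.2,0],[0,0,0]],
    [0.9,[6.5,30.2,0],[0,0,0]],
    [0.9,[6.5,30.2,0],[0,0,0]],
    [0.9,[6.5,30.2,0],[0,0,0]],
    [0.9,[0,0,0],[0,0,0]],
  ],
)

```text
time_s: 17.02
ee_pos: [0.5955, 0.273, 0.0784]
eef_rot: [3.141, -0.0, 1.571]
force: [-0.4, 0.6, -0.6]
grip_width: 0.0214
grip_force: 25.0
```

Run:
```python
from h import *
shot("wrist","w4"); to(.595,.274,.015,1.571)
```

```text
t 17.075 at [0.5944 0.2729 0.0783] yaw 1.571 shift [ 1.1  0.6 63.3] turn -0.0 F [-0.3  0.6 -1.3] w 0.0221 gf 25.0
```

View pics/w4.png

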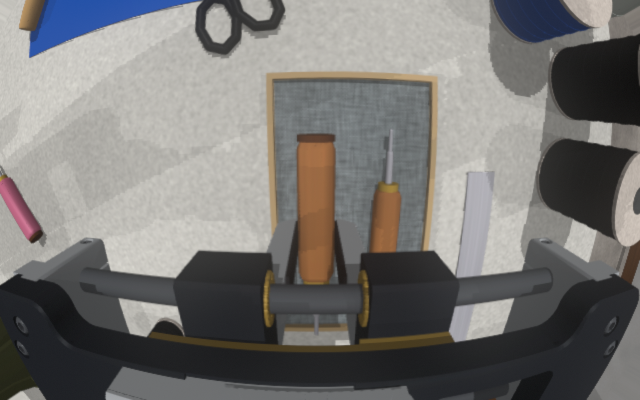

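Awl B is held level at (316,210), parallel to awl A at (388,220), with clear room between them. I lower and release.

>>> carry_out(
  commands=[
    [0.9,[1,1,25],[0,0,0]],
    [0.9,[0,0,25],[0,0,0]],
    [0.9,[0,0,11],[0,0,0]],
    [0.9,[0,0,1],[0,0,0]],
    [0.6,[0,0,0],[0,0,0]],
    [0.6,[0,0,0],[0,0,0]],
    [0.6,[0,0,0],[0,0,0]],
    [0.6,[0,0,-20],[0,0,0]],
    [0.6,[0,0,-40],[0,0,0]],
    [0.2,[0,0,-40],[0,0,0]],
  ],
)

```text
time_s: 18.32
ee_pos: [0.5956, 0.274, 0.1194]
eef_rot: [3.141, -0.0, 1.571]
force: [-0.1, 0.2, -0.4]
grip_width: 0.0445
grip_force: 0.0
```

Run:
```python
from h import *
print([(round(r["score"],2),np.round(r["at"],4)) for cam in("top","scene") for _ in [ctrl.camera(cam)] for r in ctrl.place_of("spool_a_mid",cam)+ctrl.place_of("wax_mid",cam)+ctrl.place_of("awl_a_mid",cam)])
c=ctrl.camera("top")
print(unproj(c,160+278/2.5,85+260/2.5,.05),unproj(c,160+493/2.5,85+253/2.5,.05),unproj(c,160+395/2.5,85+258.5/2.5,.024))
to(.430,.119,.12,1.571)
```

```text
[(0.52, array([0.4286, 0.1185, 0.0258])), (0.64, array([ 0.4311, -0.0054,  0.0137])), (0.38, array([0.5929, 0.2664, 0.0158])), (0.75, array([0.4315, 0.1213, 0.0203])), (0.79, array([ 0.4301, -0.006 ,  0.0094])), (0.2, array([ 0.6241,  0.0076, -0.0024])), (0.75, array([0.2087, 0.284 , 0.0127])), (0.53, array([0.5948, 0.2618, 0.0145])), (0.23, array([ 6.075e-01, -2.490e-01,  2.000e-04]))]
[0.42788258 0.11189967 0.05      ] [ 0.43020411 -0.11070601  0.05      ] [ 0.43079799 -0.00906718  0.024     ]
t 18.775 at [0.5952 0.2739 0.1158] yaw 1.571 shift [-154.9 -165.2   -3.9] turn -0.0 F [ 0.2  0.4 -0.3] w 0.0748 gf 0.0
```

>>> carry_out(
  commands=[
    [0.1,[-25.8,-27.5,0],[0,0,0]],
    [0.1,[-25.8,-27.5,0],[0,0,0]],
    [0.1,[-25.8,-27.5,0],[0,0,0]],
    [0.1,[-25.8,-27.5,0],[0,0,0]],
    [0.1,[-25.8,-27.5,0],[0,0,0]],
    [0.1,[-25.8,-27.5,0],[0,0,0]],
    [0.1,[0,0,0],[0,0,0]],
  ],
)

```text
time_s: 19.65
ee_pos: [0.4294, 0.1182, 0.1166]
eef_rot: [-3.141, 0.0, 1.569]
force: [0.3, -0.1, -0.0]
grip_width: 0.0844
grip_force: 0.0
```

Run:
```python
from h import *
look([("spool_a_mid",.05)],"w5"); to(.430,.119,.012,1.571)
```

```text
spool_a_mid place 0.87 [0.4327 0.1194 0.0243]
spool_a_mid outline 0.84 px 316.0 200.0 mean [0.4303 0.1217] box [0.4293 0.1217] [0.0378 0.0461] axis 87.9
t 19.8 at [0.431  0.1195 0.1167] yaw 1.571 shift [ -0.5  -1.1 104.7] turn -0.0 F [-0.9  0.3 -0.1] w 0.0843 gf 0.0
```

View pics/w5.png

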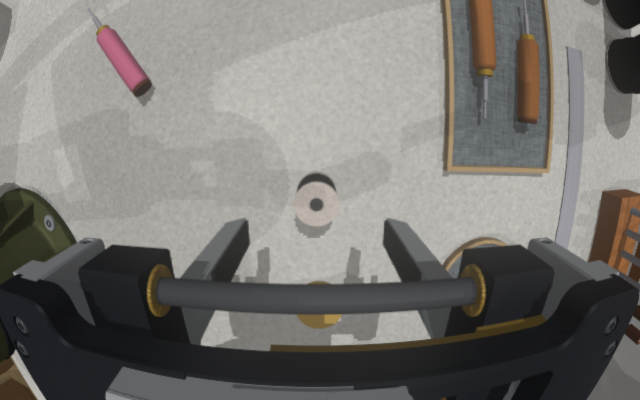

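The spool's top face is at (316,205), midway between the fingers at columns 240 and 395, and both awls are in the long tray. I descend and grip.

>>> carry_out(
  commands=[
    [0.3,[0,0,26],[0,0,0]],
    [0.3,[0,0,26],[0,0,0]],
    [0.3,[0,0,26],[0,0,0]],
    [0.3,[0,0,26],[0,0,0]],
    [0.85,[0,0,0],[0,0,0]],
    [0.85,[0,0,0],[0,0,0]],
    [0.85,[0,0,0],[0,0,0]],
    [0.85,[0,0,0],[0,0,0]],
    [0.85,[0,0,0],[0,0,0]],
    [0.85,[0,0,0],[0,0,0]],
  ],
  squeeze=20,
)

```text
time_s: 21.05
ee_pos: [0.431, 0.1193, 0.0133]
eef_rot: [3.14, -0.0, 1.571]
force: [-1.1, 0.4, 6.5]
grip_width: 0.0373
grip_force: 20.0
```

Run:
```python
from h import *
to(.609,-.215,.13,1.571)
```

```text
t 21.05 at [0.431  0.1193 0.0133] yaw 1.571 shift [-334.3  178.2 -116.6] turn -0.0 F [-1.1  0.4  6.5] w 0.0373 gf 20.0
```

>>> carry_out(
  commands=[
    [0.85,[0,0,-40],[0,0,0]],
    [0.85,[0,0,-40],[0,0,0]],
    [0.85,[-35,17,-20],[0,0,0]],
    [0.85,[-53,23,0],[0,0,0]],
    [0.85,[-53,23,0],[0,0,0]],
    [0.85,[-53,23,0],[0,0,0]],
    [0.85,[-53,23,0],[0,0,0]],
    [0.85,[-53,23,0],[0,0,0]],
    [0.85,[-53,23,0],[0,0,0]],
    [0.85,[-53,23,0],[0,0,0]],
  ],
)

```text
time_s: 22.3
ee_pos: [0.6089, -0.2886, 0.1126]
eef_rot: [-3.141, -0.0, 1.571]
force: [1.0, 0.8, -0.3]
grip_width: 0.0368
grip_force: 20.0
```

>>> carry_out(
  commands=[
    [0.85,[0,0,0],[0,0,0]],
  ],
)

```text
time_s: 22.42
ee_pos: [0.6084, -0.2899, 0.1113]
eef_rot: [-3.141, -0.0, 1.567]
force: [0.3, 1.2, 0.7]
grip_width: 0.0369
grip_force: 20.0
```

Run:
```python
from h import *
look([("square_tray",.011)],"w6"); to(.609,-.287,.0185,1.571)
```

```text
square_tray place 0.67 [ 0.6088 -0.249  -0.0039]
square_tray outline 0.7 px 314.0 144.0 mean [ 0.6081 -0.2437] box [ 0.6082 -0.2511] [0.1499 0.1503] axis -178.8
t 22.575 at [ 0.6082 -0.286   0.1124] yaw 1.571 shift [-1.1  0.9 93.9] turn 0.0 F [ 0.  -0.3 -0.8] w 0.037 gf 20.0
```

View pics/w6.png

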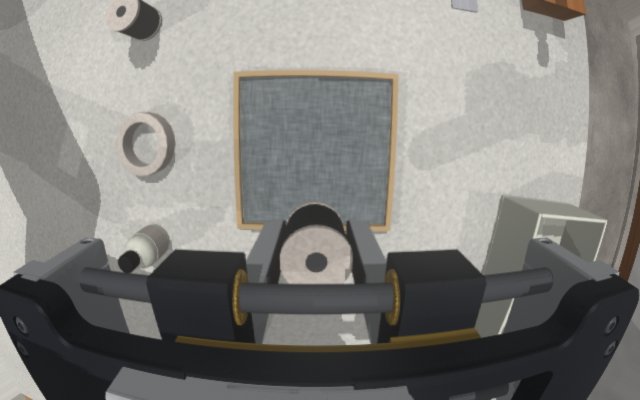

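The spool hangs upright at (316,255) above the near part of the square tray (columns 238–392, rows 73–228). The dye bottle at (145,250) is clear. I lower and release.

>>> carry_out(
  commands=[
    [0.85,[-1,0,30],[0,0,0]],
    [0.85,[0,0,30],[0,0,0]],
    [0.85,[0,0,25],[0,0,0]],
    [0.85,[0,0,8],[0,0,0]],
    [0.85,[0,0,0.5],[0,0,0]],
    [0.4,[0,0,0],[0,0,0]],
    [0.4,[0,0,0],[0,0,0]],
    [0.4,[0,0,0],[0,0,0]],
    [0.4,[0,0,-25],[0,0,0]],
    [0.4,[0,0,-35],[0,0,0]],
  ],
)

```text
time_s: 23.82
ee_pos: [0.608, -0.2876, 0.0791]
eef_rot: [-3.14, -0.001, 1.571]
force: [1.0, 0.0, -0.3]
grip_width: 0.0563
grip_force: 0.0
```

>>> carry_out(
  commands=[
    [0.1,[0,0,-40],[0,0,0]],
    [0.1,[22,-22,0],[0,0,0]],
    [0.1,[22,-22,0],[0,0,0]],
    [0.1,[22,-22,0],[0,0,0]],
    [0.1,[22,-22,0],[0,0,0]],
    [0.1,[22,-22,0],[0,0,0]],
    [0.1,[22,-22,0],[0,0,0]],
    [0.1,[22,-22,0],[0,0,0]],
    [0.1,[22,-23,0],[0,0,0]],
    [0.1,[0,0,0],[0,0,0]],
  ],
)

```text
time_s: 25.08
ee_pos: [0.4308, -0.1109, 0.1196]
eef_rot: [3.141, 0.0, 1.572]
force: [1.1, 0.3, -0.4]
grip_width: 0.0847
grip_force: 0.0
```

Run:
```python
from h import *
look([("spool_a_mid",.05)],"w7"); to(.432,-.111,.012,1.571)
```

```text
t 25.225 at [ 0.4321 -0.1123  0.1195] yaw 1.571 shift [  1.3  -0.2 107.5] turn -0.0 F [0.6 0.4 0.4] w 0.0845 gf 0.0
```

View pics/w7.png

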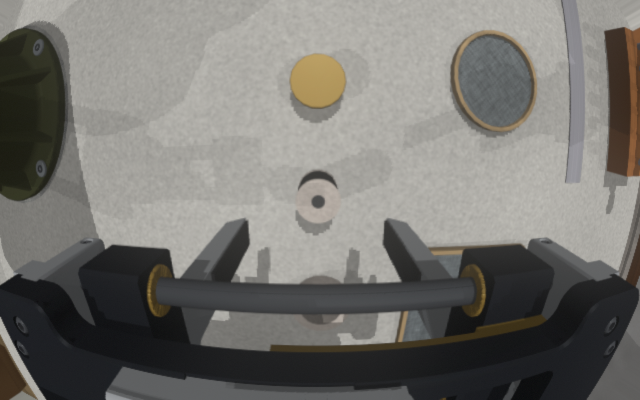

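Spool B's top face is at (318,202), centred between the fingers. The wax is at (318,80) and the dish at (494,80). I descend and grip.

>>> carry_out(
  commands=[
    [0.3,[2,1,27],[0,0,0]],
    [0.3,[0,0,27],[0,0,0]],
    [0.3,[0,0,27],[0,0,0]],
    [0.3,[0,0,26],[0,0,0]],
    [0.85,[0,0,0],[0,0,0]],
    [0.85,[0,0,0],[0,0,0]],
    [0.85,[0,0,0],[0,0,0]],
    [0.85,[0,0,0],[0,0,0]],
    [0.85,[0,0,0],[0,0,0]],
    [0.85,[0,0,0],[0,0,0]],
  ],
)

```text
time_s: 26.48
ee_pos: [0.4331, -0.11, 0.0129]
eef_rot: [3.14, 0.001, 1.571]
force: [-0.7, -0.4, 6.8]
grip_width: 0.0369
grip_force: 20.0
```

Run:
```python
from h import *
look([("wax_mid",.024)]); to(.609,-.215,.13,1.571)
c=ctrl.camera("scene")
for r in ctrl.place_of("spool_a_mid","scene"): print(r)
```

```text
wax_mid place 0.62 [ 0.4316 -0.0053  0.0143]
wax_mid place 0.25 [ 0.4328 -0.106   0.0258]
wax_mid outline 0.56 px 314.0 59.0 mean [ 0.4331 -0.0081] box [ 0.4331 -0.0071] [0.0484 0.0488] axis 95.8
t 26.625 at [ 0.4331 -0.11    0.0129] yaw 1.571 shift [-105.1  176.1 -116.7] turn -0.0 F [-1.6 -0.2  7.2] w 0.0365 gf 20.0
{'at': [0.611, -0.2859, 0.0276], 'score': 0.55}
{'at': [0.5972, 0.2644, 0.0157], 'score': 0.45}
```

>>> carry_out(
  commands=[
    [0.85,[0,0,-40],[0,0,0]],
    [0.85,[0,0,-40],[0,0,0]],
    [0.85,[-12,20,-20],[0,0,0]],
    [0.85,[-18,31,0],[0,0,0]],
    [0.85,[-18,31,0],[0,0,0]],
    [0.85,[-18,31,0],[0,0,0]],
    [0.85,[-18,31,0],[0,0,0]],
    [0.85,[-18,31,0],[0,0,0]],
    [0.85,[0,0,0],[0,0,0]],
    [0.85,[0,0,0],[0,0,0]],
  ],
)

```text
time_s: 27.98
ee_pos: [0.607, -0.2115, 0.1119]
eef_rot: [-3.141, -0.0, 1.571]
force: [-0.5, -0.0, -0.6]
grip_width: 0.0366
grip_force: 20.0
```

Run:
```python
from h import *
to(.609,-.213,.0185,1.571)
```

```text
t 27.975 at [ 0.607  -0.2115  0.1119] yaw 1.571 shift [-1.6  2.1 93.4] turn -0.0 F [-0.5 -0.  -0.6] w 0.0366 gf 20.0
```

>>> carry_out(
  commands=[
    [0.85,[0,1,30],[0,0,0]],
    [0.85,[0,0,30],[0,0,0]],
    [0.85,[0,0,25],[0,0,0]],
    [0.85,[0,0,8],[0,0,0]],
    [0.85,[0,0,0.5],[0,0,0]],
    [0.4,[0,0,0],[0,0,0]],
    [0.4,[0,0,0],[0,0,0]],
    [0.4,[0,0,0],[0,0,0]],
    [0.4,[0,0,-25],[0,0,0]],
    [0.4,[0,0,-35],[0,0,0]],
  ],
)

```text
time_s: 29.22
ee_pos: [0.6081, -0.2116, 0.0787]
eef_rot: [-3.14, -0.001, 1.571]
force: [1.2, -0.1, 0.6]
grip_width: 0.0562
grip_force: 0.0
```

>>> carry_out(
  commands=[
    [0.1,[0,0,-40],[0,0,0]],
    [0.1,[25.5,-22,0],[0,0,0]],
    [0.1,[25.5,-22,0],[0,0,0]],
    [0.1,[25.5,-22,0],[0,0,0]],
    [0.1,[25.5,-22,0],[0,0,0]],
    [0.1,[25.5,-22,0],[0,0,0]],
    [0.1,[25.5,-22,0],[0,0,0]],
    [0.1,[25.5,-22,0],[0,0,0]],
    [0.1,[25.5,-22,0],[0,0,0]],
    [0.1,[0,0,0],[0,0,0]],
  ],
)

```text
time_s: 30.48
ee_pos: [0.4318, -0.0068, 0.1191]
eef_rot: [3.141, 0.0, 1.573]
force: [-0.1, 0.1, 0.1]
grip_width: 0.0845
grip_force: 0.0
```

Run:
```python
from h import *
look([("wax_mid",.024)],"w8"); to(.4325,-.007,.009,1.571)
```

```text
wax_mid place 0.56 [ 0.4333 -0.0067  0.0134]
wax_mid outline 0.75 px 316.0 193.0 mean [ 0.4331 -0.0048] box [ 0.4327 -0.005 ] [0.0485 0.0507] axis 94.7
t 30.625 at [ 0.4331 -0.0082  0.1189] yaw 1.571 shift [  1.2  -0.7 109.9] turn -0.0 F [-0.1 -0.   0.2] w 0.0845 gf 0.0
```

View pics/w8.png

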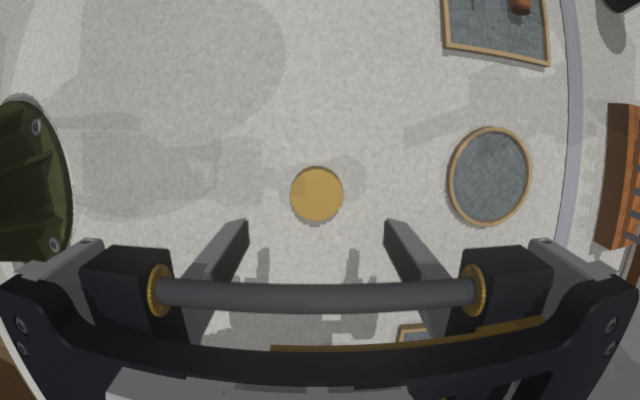

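The wax is centred at (316,195) and the empty dish is at (489,176). I descend and grip.

>>> carry_out(
  commands=[
    [0.2,[2,0,28],[0,0,0]],
    [0.2,[0,0,28],[0,0,0]],
    [0.2,[0,0,28],[0,0,0]],
    [0.2,[0,0,26],[0,0,0]],
    [0.75,[0,0,0],[0,0,0]],
    [0.75,[0,0,0],[0,0,0]],
    [0.75,[0,0,0],[0,0,0]],
    [0.75,[0,0,0],[0,0,0]],
    [0.75,[0,0,0],[0,0,0]],
    [0.75,[0,0,0],[0,0,0]],
  ],
)

```text
time_s: 31.88
ee_pos: [0.4332, -0.006, 0.0096]
eef_rot: [3.14, 0.0, 1.571]
force: [0.2, -2.1, 7.5]
grip_width: 0.049
grip_force: 20.0
```

>>> carry_out(
  commands=[
    [0.75,[0,0,-35],[0,0,0]],
    [0.75,[0,0,-35],[0,0,0]],
    [0.75,[2,31,0],[0,0,0]],
    [0.75,[3,31,0],[0,0,0]],
    [0.75,[2,31,0],[0,0,0]],
    [0.75,[3,31,0],[0,0,0]],
    [0.75,[2,31,0],[0,0,0]],
    [0.75,[2,31,0],[0,0,0]],
    [0.75,[0,0,0],[0,0,0]],
  ],
)

```text
time_s: 33.0
ee_pos: [0.6194, 0.0084, 0.0784]
eef_rot: [3.141, -0.0, 1.571]
force: [-0.3, -0.6, -0.3]
grip_width: 0.0496
grip_force: 20.0
```

Run:
```python
from h import *
look([("round_dish",.011)],"w9"); to(.621,.008,.0155,1.571)
```

```text
round_dish place 0.77 [6.244e-01 9.900e-03 4.000e-04]
round_dish outline 0.84 px 318.0 178.0 mean [0.622  0.0301] box [0.6221 0.0282] [0.0718 0.1073] axis 179.6
t 33.15 at [0.6178 0.0082 0.0786] yaw 1.571 shift [-0.2  3.3 63.1] turn -0.0 F [ 0.8  0.6 -0.6] w 0.0494 gf 20.0
```

>>> carry_out(
  commands=[
    [0.75,[0,2,25],[0,0,0]],
    [0.75,[0,0,25],[0,0,0]],
    [0.75,[0,0,12],[0,0,0]],
    [0.75,[0,0,1],[0,0,0]],
    [0.3,[0,0,0],[0,0,0]],
    [0.3,[0,0,0],[0,0,0]],
    [0.3,[0,0,0],[0,0,0]],
    [0.3,[0,0,-25],[0,0,0]],
    [0.3,[0,0,-40],[0,0,0]],
    [0.3,[0,0,-60],[0,0,0]],
  ],
)

```text
time_s: 34.4
ee_pos: [0.6197, 0.0082, 0.1409]
eef_rot: [-3.139, -0.0, 1.571]
force: [-0.3, 0.2, 0.8]
grip_width: 0.0657
grip_force: 0.0
```

>>> carry_out(
  commands=[
    [0.3,[0,-50,-30],[0,0,0]],
    [0.3,[0,-50,0],[0,0,0]],
    [0.3,[0,-50,0],[0,0,0]],
    [0.3,[0,-50,0],[0,0,0]],
    [0.3,[0,-20,0],[0,0,0]],
    [0.3,[0,0,0],[0,0,0]],
  ],
)

```text
time_s: 35.15
ee_pos: [0.4002, 0.0082, 0.1713]
eef_rot: [3.14, 0.0, 1.571]
force: [0.2, 0.8, -0.1]
grip_width: 0.0659
grip_force: 0.0
```

Run:
```python
from h import *
shot("top","t2",(160,85,470,235),2.5)
for cam in("top","scene"):
  if cam=="scene": ctrl.camera(cam)
  for t in ["spool_a_mid","awl_a_mid","wax_mid","dye_mid"]:
    for r in ctrl.place_of(t,cam): print(cam,t,round(r["score"],2),np.round(r["at"],4))
```

```text
top spool_a_mid 0.7 [0.6265 0.2625 0.001 ]
top spool_a_mid 0.65 [ 0.608  -0.2887  0.0299]
top awl_a_mid 0.92 [0.5941 0.2639 0.0158]
top awl_a_mid 0.55 [0.2137 0.2792 0.0085]
top wax_mid 0.59 [0.6206 0.0076 0.0187]
top dye_mid 0.74 [ 0.4313 -0.3398  0.0375]
scene spool_a_mid 0.6 [ 0.6104 -0.2865  0.0289]
scene awl_a_mid 0.72 [0.2076 0.282  0.0109]
scene wax_mid 0.95 [0.6211 0.01   0.0174]
scene dye_mid 0.92 [ 0.4264 -0.345   0.0373]
```

View pics/t2.png

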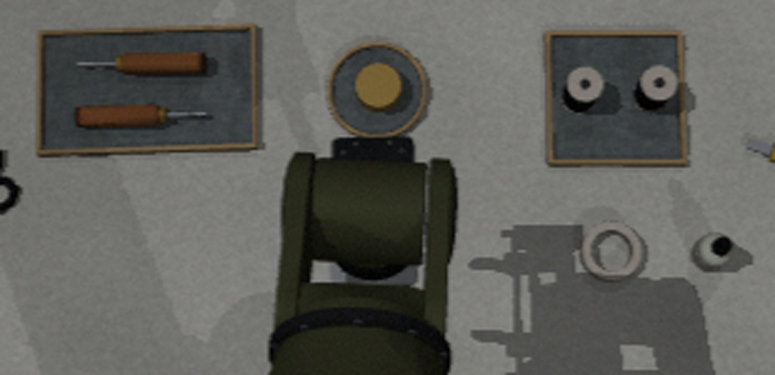

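Everything is in place: awls at (160,64) and (143,116) in the long tray, wax at (379,86) in the dish, spools upright at (585,85) and (658,83) in the square tray. The bottle stands at (715,250), and the robot touches nothing.

```bash
python3 -c "
from station import ctrl
print(ctrl.hand_in())"
```

```text
the job is handed in; nothing more can be done
None
```

I handed the job in at about 35 s: by the last pictures both spools stand in the square tray, both awls lie in the long tray, the wax is flat in the round dish and the dye bottle still stands; the hand-in gave no verdict.

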